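Snap the pastry box lid shut all round

ROBOT

A 6-joint arm with a two-finger parallel gripper is mounted at the origin on the work surface. World frame = base frame: x ahead of the robot, y to its left, z up, the work surface at z = 0. Lengths are in mm, angles in rad, forces in N, time in s.
With the tool pointing down it reaches from about 350 to 875 mm from the base axis. Payload 4.2 kg.
Tool frame: the origin (TCP) lies midway between the tips of the shut fingers; the grasp point (between the pads) lies 19 mm behind it; z points along the fingers, y is the direction in which the jaws open and shut (so a half turn about z gives the same grasp; the last joint's range is limited). The gripper opens to 85 mm and grips with 20 to 120 N. Pads are 22 mm wide; open, the fingers measure 114 mm over their backs; the gripper's body (76 mm by 85 mm) begins 54 mm behind the grasp point. The pads swing forward as they close: fully open they stand 13 mm farther back than shut.
Start: joints at [-0.94, 0.385, 0.008, 0, -1.194, -0.259], TCP at [227.072, -582.269, 199.312] pointing down, gripper open.
Joint ranges: [-3.14, 3.14], [-1.21, 2.06], [-1.07, 1.41], [-3.16, 2.05], [-2.99, -0.16], [-3.1, 3.1]. Speed limits (rad/s): [2.79, 2.79, 3.14, 3.14, 3.14, 3.14].

INTERFACE

Orientations are given as a unit quaternion [x, y, z, w].
In Python, from bench import read_state, get_image, job_done, search_frame, regions_of gives the robot as it stands.
- The arm moves only by the tool servo_tool, never from a script. Its arguments are lists of equal length, an entry for each row: "turn": the turn, a rotation vector about the world's x, y, z in rad, a list of three; "dp": the shift along the world's x, y, z in m, a list of three; "fingers": the finger opening in m, from 0 to 0.0854. In form: {"turn": [[rx, ry, rz], ...], "dp": [[tx, ty, tz], ...], "fingers": [fingers, ...]}. A call has exactly 5 rows; each row shifts and turns the pose as measured when the row begins; what a row does not reach is not made up. A row lasts 1/8 s, in which the tool goes at most 62.5 mm and 10.7 degrees, less where a joint would pass 70% of its speed; a pose out of reach is approached as far as the arm can. A call is refused whole if a number of a shift passes 0.0625 or a number of a turn 0.188, either way. A call with a gripper value outside its range is refused whole. The fingers move at their own pace and stop on an object; the grip force is fixed at half the most. Time passes only in rows, so rows that do not move let the fingers close, or fill a call up. It gives the time, the measured TCP pose, the force and the opening at its end, in the units of the state.
- read_state(): the state, without advancing time (a new reading comes with each control period).
- get_image(name): name is "side" or "top"; returns a dict with "img" (480x640x3 uint8, red, green, blue), "vfov" (degrees; the focal length in pixels is half the picture's height over the tangent of half this angle, whatever the lens; pixels are square), "cx", "cy" (the principal point, pixels), "world_from_camera" (4x4, takes a point from camera to world coordinates). Camera axes: x right, y down, z forward; pixel columns grow to the right and rows downward; lengths in mm; the calibration is good to about 2 mm. A picture is of the moment at which its call begins. There is no depth.
- job_done(): hands the job in, once; it reports no verdict.
Trained networks look in the newest picture that a camera, given by its name, has taken for a name from the list of things; names that differ only in an ending like _2 or _b are one class to them, and where a whole thing is asked for, a point or a joint stands for the part that bears it (a point fixed in the world has none). Each returns a list of dicts, best first, with "score" (0 to 1); they miss things now and then, are a little off and sometimes report something else, mostly with a low value. They report only what shows in the picture. A call takes as long as a camera call.
- search_frame(query, camera): "box" ([left, top, width, height] in pixels, round what is visible of it).
- regions_of(query, camera): "region" (480x640 bool, what is visible of it) and "box" ([left, top, width, height] in pixels, round what is visible of it).
The state is a dict: "clock": time; "joints": joint angles; "joint_vel": joint speeds; "joint_efforts": joint torques, N m; "position": TCP position; "ee_rot": TCP orientation; "contact_force": force on the tool from outside, world axes, zero at the start; "wrist_torque": the same for the moment, N m; "gripper_width": finger opening in mm.
Only numpy, scipy, OpenCV 4.12 (cv2) and the standard library are available. Lean on these libraries where they do the work, as an engineer would, in place of code of your own. Each camera call takes 0.05 s, during which the arm holds its last target. There are 200 camera calls.

TASK

The lid is resting on the rectangular pastry box but its white rim is not clipped down yet. Press round the rim with your fingertips, section by section, until all four straight sections have clicked fully shut, then take the hand away. Only press: do not pick up, shove or tip the box, do not crush it, and leave the jar, the tub and the tongs alone.

Things in the scene. Friction and masses are not known exactly. Their poses are not given: they have to be found in the camera images.
- box: Loose doughnut box, 0.5 kg: black tray 150 x 200 mm (own x, y), 55 high; lid with clear window (104 x 154, top 55 up) and white rim of four straight sections, a fixed 25 mm corner piece (top 60 up) between neighbours. Origin: centre of underside; z up; at yaw 0 x points away from the robot, y left; yaw within 0.6 rad. More than 80 N crushes it. All four sections start up.
- rim_front (a joint): How far the front (own -x, nearest the robot at yaw 0) rim section is pressed, m: 0 = standing up, 0.008 = snapped shut. Slides straight down wherever along it you press. Resists with about 11 N at first, less as it goes down; let go before 5 mm and it springs back up, past that it snaps down by itself to a hard stop at 8 mm and stays.
- rim_front_top (a point): Middle of the flat top of the front (own -x, nearest the robot at yaw 0) rim section (150 mm long along the box's y, 26 mm wide, 5 thick), 64 mm from the box's centre line; it moves with the section, from 70 mm above the counter (up) to 62 mm (shut).
- rim_back (a joint): How far the back (own +x) rim section is pressed, m: 0 = standing up, 0.008 = snapped shut. Slides straight down wherever along it you press. Resists with about 11 N at first, less as it goes down; let go before 5 mm and it springs back up, past that it snaps down by itself to a hard stop at 8 mm and stays.
- rim_back_top (a point): Middle of the flat top of the back (own +x) rim section (150 mm long along the box's y, 26 mm wide, 5 thick), 64 mm from the box's centre line; it moves with the section, from 70 mm above the counter (up) to 62 mm (shut).
- rim_left (a joint): How far the left (own +y) rim section is pressed, m: 0 = standing up, 0.008 = snapped shut. Slides straight down wherever along it you press. Resists with about 11 N at first, less as it goes down; let go before 5 mm and it springs back up, past that it snaps down by itself to a hard stop at 8 mm and stays.
- rim_left_top (a point): Middle of the flat top of the left (own +y) rim section (100 mm long along the box's x, 26 mm wide, 5 thick), 89 mm from the box's centre line; it moves with the section, from 70 mm above the counter (up) to 62 mm (shut).
- rim_right (a joint): How far the right (own -y) rim section is pressed, m: 0 = standing up, 0.008 = snapped shut. Slides straight down wherever along it you press. Resists with about 11 N at first, less as it goes down; let go before 5 mm and it springs back up, past that it snaps down by itself to a hard stop at 8 mm and stays.
- rim_right_top (a point): Middle of the flat top of the right (own -y) rim section (100 mm long along the box's x, 26 mm wide, 5 thick), 89 mm from the box's centre line; it moves with the section, from 70 mm above the counter (up) to 62 mm (shut).
- jar: Bystander: round glass jar with a steel cap, 56 mm across, 85 mm tall, standing loose beside a short side of the box. Origin: centre of its underside.
- tub: Bystander: round cardboard tub with a white lid, 88 mm across, 58 mm tall, standing loose beside the other short side of the box. Origin: centre of its underside.
- tongs: Bystander: steel pastry tongs lying loose beyond the back of the box, 200 mm long along their own x, 75 mm wide, 16 mm high. Origin: middle of the underside.

How it is judged:
By the outcome, as a careful person would: the job done as asked, in the order asked, and still so for the second after the job is handed in, with the robot touching nothing.
It also fails if it takes over 58 s, if anything falls off the work surface, if the arm or the gripper's body presses on something with over 40 N, if the wrist force passes 120 N, or if a joint passes its speed limit or range.

## Working session

There is one attempt and no reset: what is moved stays moved. The work goes in short steps, Python scripts to look and compute and a tool call to move; the robot and the scene stay as the last step left them, time stands still between calls to the robot, and variables do not carry over. Pictures are saved under pics/ and viewed, about 8 in all and at most 12, crops included, and the job is handed in when it is done.

Besides the shell and the picture viewer there is one more tool, called after "Call:" by a JSON object that holds its "name" and its "arguments", one argument or row to a line. servo_tool: Moves the arm, as the interface text tells. Its arguments: {"type":"object","properties":{"turn":{"type":"array","items":{"type":"array","items":{"type":"number"}}},"dp":{"type":"array","items":{"type":"array","items":{"type":"number"}}},"fingers":{"type":"array","items":{"type":"number"}}},"required":["turn","dp","fingers"]}

```bash
mkdir -p pics
cat > h.py <<'E'
import numpy as np, cv2
from bench import *
def K(d):
    f=240/np.tan(np.radians(d["vfov"])/2); return f,d["cx"],d["cy"]
def plane(d,uv,z):
    f,cx,cy=K(d);T=np.array(d["world_from_camera"]);uv=np.atleast_2d(uv).astype(float)
    r=np.c_[(uv[:,0]-cx)/f,(uv[:,1]-cy)/f,np.ones(len(uv))]@T[:3,:3].T;o=T[:3,3]
    return o+r*((z-o[2])/r[:,2])[:,None]
def proj(d,P):
    f,cx,cy=K(d);T=np.array(d["world_from_camera"]);q=(np.atleast_2d(P)-T[:3,3])@T[:3,:3]
    return np.c_[cx+f*q[:,0]/q[:,2],cy+f*q[:,1]/q[:,2]]
def save(d,n): cv2.imwrite("pics/"+n,cv2.cvtColor(np.ascontiguousarray(d["img"]),cv2.COLOR_RGB2BGR))
E
python3 - <<'E'
from h import *
s=read_state();print({k:np.round(s[k],3) for k in s})
for c in["top","side"]:
    d=get_image(c);save(d,c+"0.png");print(c,d["vfov"],np.round(d["world_from_camera"],3).tolist())
    for q in["box","rim_front","rim_back","rim_left","rim_right","jar","tub","tongs"]:
        for r in regions_of(q,c)[:2]:
            m=r["region"].astype(np.uint8);ys,xs=np.nonzero(m);print(c,q,round(r["score"],2),r["box"],len(xs), np.round(cv2.minAreaRect(np.c_[xs,ys].astype(np.float32))[0]), np.round(plane(d,[xs.mean(),ys.mean()],70 if q[0] in"rb" else 30)[0]))
E
```

```text
{'clock': np.float64(0.0), 'joints': array([-0.94 ,  0.386,  0.007, -0.   , -1.194, -0.259]), 'joint_vel': array([ 0.001,  0.   ,  0.   , -0.001,  0.   , -0.   ]), 'joint_efforts': array([ 1.0000e-03, -3.9229e+01,  1.8840e+01,  4.1860e+00, -5.0000e-03,
       -0.0000e+00]), 'position': array([ 226.835, -581.684,  198.229]), 'ee_rot': array([-0.185,  0.983,  0.001, -0.   ]), 'contact_force': array([-0.588,  0.487, -0.363]), 'wrist_torque': array([ 0.018, -0.071, -0.001]), 'gripper_width': np.float64(85.866)}
top 42.83563859780115 [[-0.027, -0.995, 0.092, 480.848], [-1.0, 0.026, -0.013, 61.427], [0.011, -0.092, -0.996, 1288.5], [0.0, 0.0, 0.0, 1.0]]
top box 0.63 [306.4, 210.0, 121.6, 118.9] 7806 [366. 269.] [543. -36.  70.]
top rim_front 0.78 [352.6, 269.8, 65.9, 50.9] 945 [385. 294.] [491. -72.  70.]
top rim_front 0.65 [313.0, 217.9, 64.5, 50.5] 915 [347. 243.] [597.  -1.  70.]
top rim_back 0.68 [315.9, 215.4, 63.3, 52.5] 967 [347. 243.] [598.  -2.  70.]
top rim_left 0.75 [314.3, 269.8, 36.3, 53.5] 643 [330. 295.] [494.  37.  70.]
top rim_left 0.24 [259.2, 316.7, 26.9, 32.0] 638 [271.
[... 721 characters left out ...]
e rim_back 0.77 [308.1, 215.6, 46.2, 32.1] 467 [330. 232.] [595.  12.  70.]
side rim_back 0.31 [250.3, 245.6, 64.1, 40.6] 851 [279. 267.] [689. 145.  70.]
side rim_left 0.74 [354.2, 230.3, 43.8, 21.6] 385 [375. 239.] [496.  44.  70.]
side rim_left 0.35 [303.5, 206.5, 102.4, 71.6] 5314 [355. 236.] [542.  36.  70.]
side rim_right 0.71 [312.4, 200.4, 38.7, 18.5] 331 [332. 211.] [ 592. -100.   70.]
side jar 0.81 [400.5, 257.6, 26.9, 46.2] 1260 [414. 279.] [419. 139.  30.]
side tub 0.61 [294.5, 187.5, 34.4, 33.2] 727 [313. 202.] [ 657. -237.   30.]
side tub 0.59 [400.9, 256.3, 26.7, 50.2] 1240 [414. 280.] [420. 140.  30.]
side tongs 0.94 [248.0, 243.8, 67.4, 41.0] 891 [280. 267.] [702.  78.  30.]
```

```bash
cat >> h.py <<'E'
C=np.array([543.5,-36.5]);Y=0.592
def w(x,y,z,C=C,Y=Y): return np.array([C[0]+x*np.cos(Y)-y*np.sin(Y),C[1]+x*np.sin(Y)+y*np.cos(Y),z])
def crop(c,n):
    d=get_image(c);im=cv2.cvtColor(np.ascontiguousarray(d["img"]),cv2.COLOR_RGB2BGR)
    u=proj(d,w(0,0,65))[0].astype(int);x0,y0=max(u[0]-66,0),u[1]-75
    return d,im,x0,y0
E
python3 - <<'E'
from h import *
out=[]
for c in["top","side"]:
    d,im,x0,y0=crop(c,0);im=cv2.resize(im[y0:y0+150,x0:x0+132],None,fx=3,fy=4 if 0 else 3,interpolation=cv2.INTER_CUBIC)
    for cx,cy,hx,hy in[(-64,0,13,75),(64,0,13,75),(0,89,50,13),(0,-89,50,13)]:
        P=[w(cx+a*hx,cy+b*hy,70) for a,b in[(-1,-1),(-1,1),(1,1),(1,-1)]]
        cv2.polylines(im,[((proj(d,P)-[x0,y0]+.5)*3).astype(int)],True,(0,0,255),1)
    out.append(im)
cv2.imwrite("pics/ov.png",np.hstack(out))
for n,p in dict(f=(-64,0),b=(64,0),l=(0,89),r=(0,-89)).items():print(n,w(*p,70).round())
E
```

```text
f [490. -72.  70.]
b [597.  -1.  70.]
l [494.  37.  70.]
r [ 593. -110.   70.]
```

View pics/ov.png

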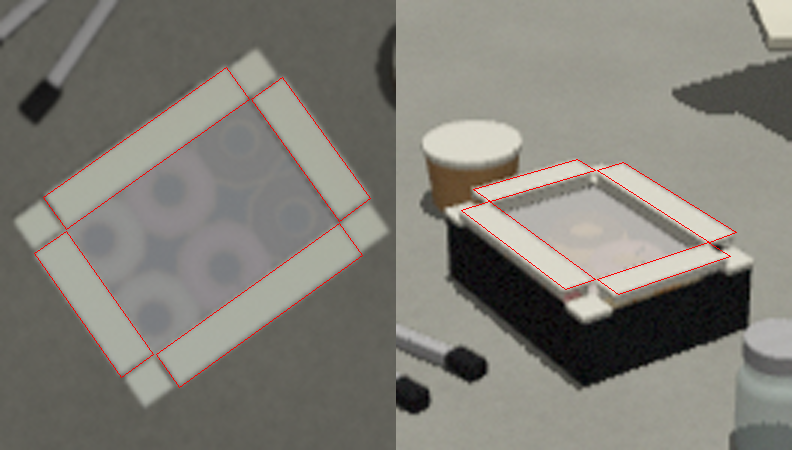

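The overlay agrees with both views at z = 70 to within 1–2 mm. All four sections are up and the bystanders are clear of them. I'll start with the right section.

Call:
{"name": "servo_tool", "arguments": {
  "turn": [
    [0,0,0.044],
    [0,0,0.044],
    [0,0,0.044],
    [0,0,0.044],
    [0,0,0.044]
  ],
  "dp": [
    [0.037,0.047,0],
    [0.037,0.047,0],
    [0.037,0.047,0],
    [0.037,0.047,0],
    [0.037,0.047,0]
  ],
  "fingers": [0,0,0,0,0]
}}

```text
clock: 1.62
position: [414.2, -343.8, 199.0]
ee_rot: [-0.291, 0.957, -0.001, 0.0]
contact_force: [-0.2, -0.3, 0.1]
gripper_width: 0.2
```

Call:
{"name": "servo_tool", "arguments": {
  "turn": [
    [0,0,0],
    [0,0,0],
    [0,0,0],
    [0,0,0],
    [0,0,0]
  ],
  "dp": [
    [0.037,0.047,-0.01],
    [0.037,0.047,-0.01],
    [0.037,0.047,-0.01],
    [0.037,0.047,-0.01],
    [0.02,0.03,0]
  ],
  "fingers": [0,0,0,0,0]
}}

```text
clock: 2.25
position: [588.3, -117.1, 159.6]
ee_rot: [-0.293, 0.956, -0.003, 0.002]
contact_force: [0.1, -0.8, 0.1]
gripper_width: 0.1
```

Call:
{"name": "servo_tool", "arguments": {
  "turn": [
    [0,0,0],
    [0,0,0],
    [0,0,0],
    [0,0,0],
    [0,0,0]
  ],
  "dp": [
    [0.005,0.007,-0.035],
    [0,0,-0.03],
    [0,0,-0.015],
    [0,0,0],
    [0,0,0]
  ],
  "fingers": [0,0,0,0,0]
}}

```text
clock: 2.88
position: [597.2, -106.8, 79.4]
ee_rot: [-0.295, 0.955, -0.004, 0.005]
contact_force: [0.1, -0.2, -0.3]
gripper_width: -0.0
```

Run:
```python
from h import *
s=read_state();print(s["position"].round(1) if hasattr(s["position"],"round") else s["position"])
out=[]
for c in["top","side"]:
    d,im,x0,y0=crop(c,0);im=cv2.resize(im[y0:y0+150,x0:x0+132],None,fx=3,fy=3,interpolation=cv2.INTER_CUBIC)
    u=((proj(d,s["position"])-[x0,y0]+.5)*3).astype(int)[0];cv2.circle(im,tuple(int(v) for v in u),3,(0,0,255),-1);out.append(im)
cv2.imwrite("pics/r.png",np.hstack(out))
```

```text
[ 597.2 -106.8   79.4]
```

View pics/r.png

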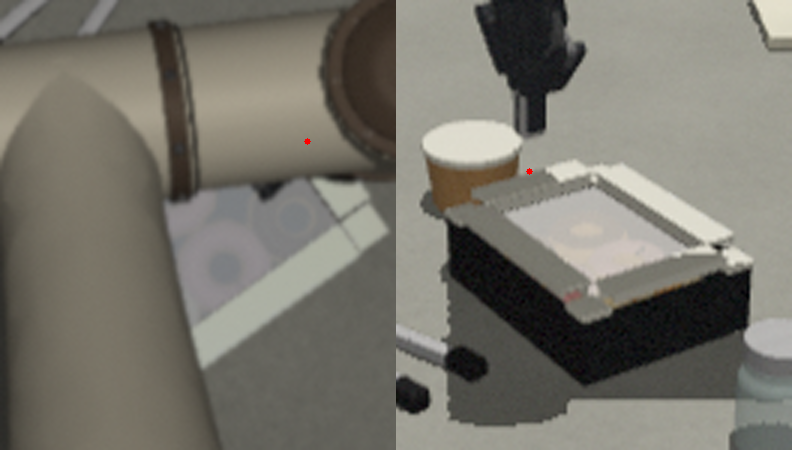

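The side view shows the fingertip near (533,130), about 14 px above the projected TCP at (529,171). That doesn't match, so I'll recheck it before pressing.

Run:
```python
from h import *
s=read_state();print(s["position"],s["joints"],s["clock"])
d,im,x0,y0=crop("side",0);x0+=0;y0-=60
im=cv2.resize(im[y0:y0+150,x0-40:x0+132],None,fx=4,fy=4,interpolation=cv2.INTER_CUBIC)
for dz in(0,20,40,73):
    u=((proj(d,np.array(s["position"])+[0,0,dz])-[x0-40,y0]+.5)*4).astype(int)[0];cv2.circle(im,tuple(int(v) for v in u),2,(0,0,255),-1)
cv2.imwrite("pics/r2.png",im)
```

```text
[ 597.13740678 -106.78343051   79.51133239] [ 0.092557    0.45478068 -0.20859341  0.00667908 -0.89660605 -1.06817262] 2.975
```

View pics/r2.png

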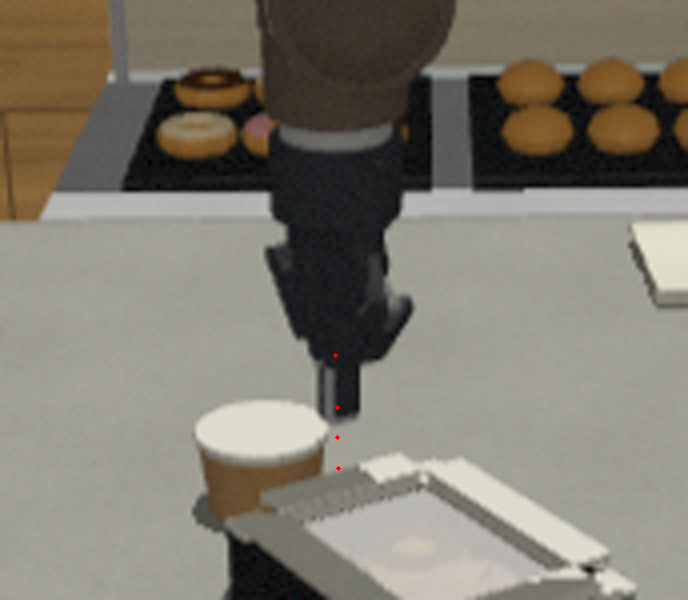

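Run:
```python
from h import *
out=[]
p=np.array([226.8,-581.7,198.2])
for c in["top","side"]:
    d=get_image(c);im=cv2.imread(f"pics/{c}0.png");print(c,proj(d,p))
    for dz in(0,13,73):
        u=proj(d,p+[0,0,dz])[0];cv2.circle(im,(int(u[0]),int(u[1])),1,(0,0,255),-1)
    u=proj(d,p)[0].astype(int);x0=np.clip(u[0]-100,0,440);y0=np.clip(u[1]-100,0,280)
    out.append(cv2.resize(im[y0:y0+200,x0:x0+200],None,fx=2,fy=2))
cv2.imwrite("pics/st.png",np.hstack(out))
```

```text
top [[689.00631509 437.50420656]]
side [[457.77439935 102.56139008]]
```

View pics/st.png

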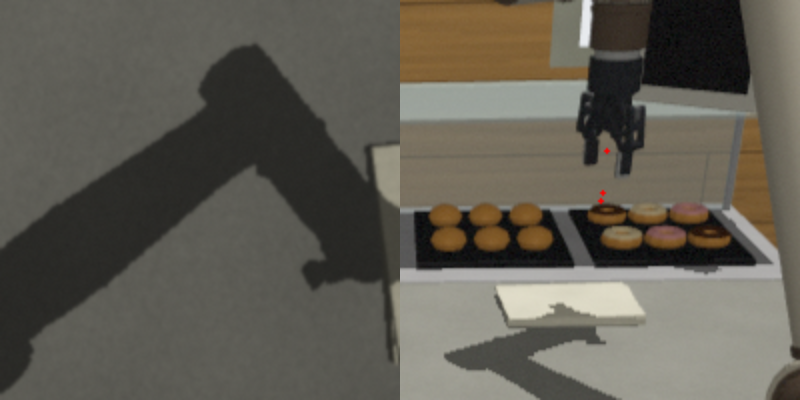

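The same ~12 px gap was there at the start, so it's a fixed offset, either about 35 mm in height or about 60 mm in y. I'll move the hand to where both cameras can see the fingertip and triangulate it.

Call:
{"name": "servo_tool", "arguments": {
  "turn": [
    [0,0,0],
    [0,0,0],
    [0,0,0],
    [0,0,0],
    [0,0,0]
  ],
  "dp": [
    [0,0,0.05],
    [-0.01,-0.055,0.025],
    [-0.01,-0.06,0],
    [-0.01,-0.06,0],
    [-0.01,-0.06,0]
  ],
  "fingers": [0,0,0,0,0]
}}

```text
clock: 3.75
position: [557.9, -344.5, 160.4]
ee_rot: [-0.3, 0.954, -0.006, 0.007]
contact_force: [0.6, 0.0, -0.7]
gripper_width: 0.1
```

Run:
```python
from h import *
p=np.array(read_state()["position"]);print(p)
out=[]
for c in["top","side"]:
    d=get_image(c);save(d,c+"t.png");im=cv2.imread(f"pics/{c}t.png")
    u=proj(d,p)[0].astype(int);x0=np.clip(u[0]-50,0,540);y0=np.clip(u[1]-60,0,380);print(c,u,x0,y0)
    im=cv2.resize(im[y0:y0+100,x0:x0+100],None,fx=4,fy=4,interpolation=cv2.INTER_CUBIC)
    for dz in(0,20,40,73):
        v=(proj(d,p+[0,0,dz])[0]-[x0,y0]+.5)*4;cv2.circle(im,(int(v[0]),int(v[1])),2,(0,0,255),-1)
    out.append(im)
cv2.imwrite("pics/tip.png",np.hstack(out))
```

```text
[ 557.88076312 -344.45998081  160.3934714 ]
top [535 254] 485 194
side [348 140] 298 80
```

View pics/tip.png

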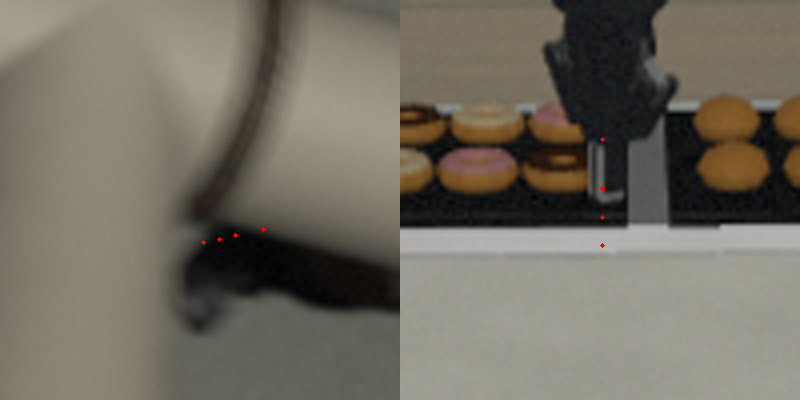

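The combined views fit a fingertip about 35 mm above the reported TCP, with little sideways offset. A 60 mm y offset is ruled out. I'll go back and feel down slowly using the force reading.

Call:
{"name": "servo_tool", "arguments": {
  "turn": [
    [0.007,0.017,0],
    [0,0,0],
    [0,0,0],
    [0,0,0],
    [0,0,0]
  ],
  "dp": [
    [0.008,0.055,0],
    [0.008,0.055,-0.02],
    [0.008,0.055,-0.02],
    [0.008,0.055,-0.02],
    [0.001,0.014,-0.01]
  ],
  "fingers": [0,0,0,0,0]
}}

```text
clock: 4.47
position: [590.2, -110.7, 90.6]
ee_rot: [-0.293, 0.956, -0.002, 0.003]
contact_force: [0.2, 0.2, -0.1]
gripper_width: -0.0
```

Call:
{"name": "servo_tool", "arguments": {
  "turn": [
    [0,0,0],
    [0,0,0],
    [0,0,0],
    [0,0,0],
    [0,0,0]
  ],
  "dp": [
    [0,0,-0.004],
    [0,0,-0.003],
    [0,0,-0.003],
    [0,0,-0.003],
    [0,0,0]
  ],
  "fingers": [0,0,0,0,0]
}}

```text
clock: 5.1
position: [590.6, -113.7, 78.1]
ee_rot: [-0.291, 0.957, -0.002, 0.004]
contact_force: [-0.6, 1.6, -0.7]
gripper_width: 0.1
```

Call:
{"name": "servo_tool", "arguments": {
  "turn": [
    [0,0,0],
    [0,0,0],
    [0,0,0],
    [0,0,0],
    [0,0,0]
  ],
  "dp": [
    [0.002,0.003,-0.003],
    [0,0,-0.003],
    [0,0,-0.003],
    [0,0,-0.003],
    [0,0,0]
  ],
  "fingers": [0,0,0,0,0]
}}

```text
clock: 5.72
position: [592.8, -110.8, 65.4]
ee_rot: [-0.291, 0.957, -0.002, 0.004]
contact_force: [0.2, 0.3, 0.7]
gripper_width: -0.0
```

Run:
```python
from h import *
s=read_state();p=s["position"];print(p,s["contact_force"],s["wrist_torque"])
d=get_image("side");save(d,"s3.png");im=cv2.imread("pics/s3.png")
u=proj(d,p)[0].astype(int);x0=u[0]-60;y0=u[1]-60
im=cv2.resize(im[y0:y0+100,x0:x0+160],None,fx=5,fy=5,interpolation=cv2.INTER_CUBIC)
v=(proj(d,w(0,-89,70))[0]-[x0,y0]+.5)*5;cv2.circle(im,(int(v[0]),int(v[1])),2,(0,0,255),-1)
cv2.imwrite("pics/s3c.png",im)
```

```text
[ 592.77906039 -110.81840623   65.37873384] [0.20395593 0.2807492  0.67140895] [0.03701964 0.0450689  0.0670328 ]
```

View pics/s3c.png

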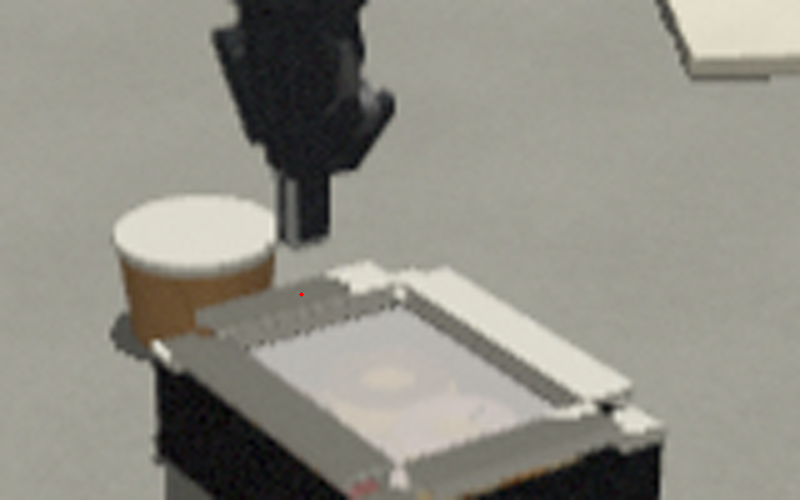

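There's no contact at a reported 65 mm, and the tip at (303,242) is still about 28 mm above the rim. That confirms the offset, so I'll continue down.

Call:
{"name": "servo_tool", "arguments": {
  "turn": [
    [0,0,0],
    [0,0,0],
    [0,0,0],
    [0,0,0],
    [0,0,0]
  ],
  "dp": [
    [0,0,-0.006],
    [0,0,-0.006],
    [0,0,-0.005],
    [0,0,-0.003],
    [0,0,0]
  ],
  "fingers": [0,0,0,0,0]
}}

```text
clock: 6.4
position: [592.7, -110.8, 43.9]
ee_rot: [-0.291, 0.957, -0.002, 0.004]
contact_force: [0.5, 0.8, -1.0]
gripper_width: -0.0
```

Call:
{"name": "servo_tool", "arguments": {
  "turn": [
    [0,0,0],
    [0,0,0],
    [0,0,0],
    [0,0,0],
    [0,0,0]
  ],
  "dp": [
    [0,0,-0.002],
    [0,0,-0.002],
    [0,0,-0.002],
    [0,0,-0.001],
    [0,0,0]
  ],
  "fingers": [0,0,0,0,0]
}}

```text
clock: 7.02
position: [593.4, -110.8, 38.4]
ee_rot: [-0.292, 0.957, -0.003, 0.004]
contact_force: [-0.6, -0.3, -0.0]
gripper_width: 0.1
```

Call:
{"name": "servo_tool", "arguments": {
  "turn": [
    [0,0,0],
    [0,0,0],
    [0,0,0],
    [0,0,0],
    [0,0,0]
  ],
  "dp": [
    [0,0,-0.002],
    [0,0,-0.002],
    [0,0,-0.001],
    [0,0,0],
    [0,0,0]
  ],
  "fingers": [0,0,0,0,0]
}}

```text
clock: 7.65
position: [593.9, -110.9, 38.3]
ee_rot: [-0.292, 0.956, -0.004, 0.005]
contact_force: [-0.1, 0.2, 0.1]
gripper_width: -0.0
```

It stalled at 38.3, which looks like contact, with the zero rows releasing the load. I'll push with firmer rows and keep the last one loaded so the force shows.

Call:
{"name": "servo_tool", "arguments": {
  "turn": [
    [0,0,0],
    [0,0,0],
    [0,0,0],
    [0,0,0],
    [0,0,0]
  ],
  "dp": [
    [0,0,0],
    [0,0,-0.002],
    [0,0,-0.003],
    [0,0,-0.003],
    [0,0,-0.004]
  ],
  "fingers": [0,0,0,0,0]
}}

```text
clock: 8.28
position: [594.2, -111.1, 29.8]
ee_rot: [-0.293, 0.956, -0.005, 0.005]
contact_force: [-10.8, 4.9, 32.0]
gripper_width: -0.6
```

It travelled about 8.5 mm and then hit the hard stop at 32 N, so the right section is shut. Next I'll lift and go to the front section.

Call:
{"name": "servo_tool", "arguments": {
  "turn": [
    [0,0,0],
    [0.006,0.012,0],
    [0,0,0],
    [0,0,0],
    [0,0,0]
  ],
  "dp": [
    [0,0,0.03],
    [-0.035,0.013,0.01],
    [-0.035,0.013,0],
    [-0.034,0.013,0],
    [0,0,0]
  ],
  "fingers": [0,0,0,0,0]
}}

```text
clock: 8.9
position: [487.5, -71.3, 68.3]
ee_rot: [-0.293, 0.956, 0.001, -0.001]
contact_force: [0.9, 0.5, -0.6]
gripper_width: 0.1
```

Run:
```python
from h import *
s=read_state();p=s["position"];print(p,s["contact_force"])
out=[]
for c in("top","side"):
    d=get_image(c);save(d,c+"4.png");im=cv2.imread(f"pics/{c}4.png")
    u=proj(d,w(0,0,65))[0].astype(int);x0=u[0]-66;y0=u[1]-85
    im=cv2.resize(im[y0:y0+150,x0:x0+132],None,fx=3,fy=3,interpolation=cv2.INTER_CUBIC)
    for q in(w(-64,0,70),p+[0,0,32]):
        v=(proj(d,q)[0]-[x0,y0]+.5)*3;cv2.circle(im,(int(v[0]),int(v[1])),2,(0,0,255),-1)
    for cx,cy,hx,hy,z in[(-64,0,13,75,70),(64,0,13,75,70),(0,89,50,13,70),(0,-89,50,13,62)]:
        P=[w(cx+a*hx,cy+b*hy,z) for a,b in[(-1,-1),(-1,1),(1,1),(1,-1)]]
        cv2.polylines(im,[((proj(d,P)-[x0,y0]+.5)*3).astype(int)],True,(0,0,255),1)
    out.append(im)
cv2.imwrite("pics/c4.png",np.hstack(out))
```

```text
[487.53923689 -71.32030392  68.25850214] [ 0.85357873  0.51319487 -0.59771696]
```

View pics/c4.png

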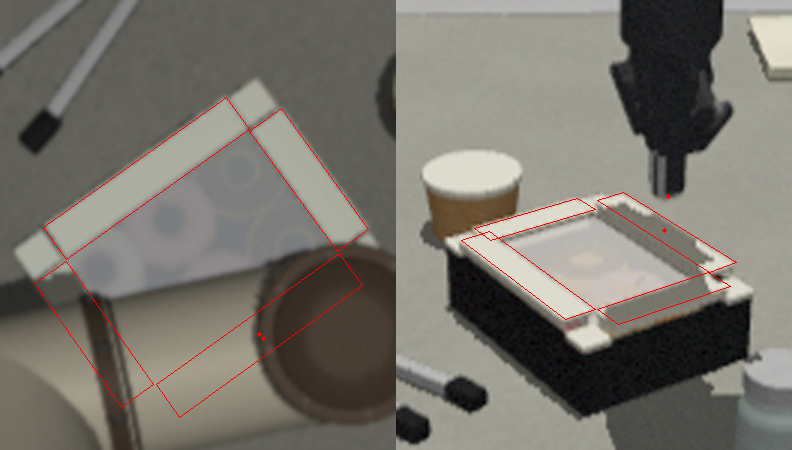

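The box hasn't moved and the tip model fits (668,196). Now pressing the front section.

Call:
{"name": "servo_tool", "arguments": {
  "turn": [
    [0,0,0],
    [0,0,0],
    [0,0,0],
    [0,0,0],
    [0,0,0]
  ],
  "dp": [
    [0.003,-0.001,-0.01],
    [0,0,-0.008],
    [0,0,-0.005],
    [0,0,-0.003],
    [0,0,0]
  ],
  "fingers": [0,0,0,0,0]
}}

```text
clock: 9.62
position: [495.7, -73.4, 39.0]
ee_rot: [-0.292, 0.956, -0.0, -0.0]
contact_force: [0.0, 0.3, 0.0]
gripper_width: 0.1
```

Call:
{"name": "servo_tool", "arguments": {
  "turn": [
    [0,0,0],
    [0,0,0],
    [0,0,0],
    [0,0,0],
    [0,0,0]
  ],
  "dp": [
    [0,0,-0.002],
    [0,0,-0.002],
    [0,0,-0.003],
    [0,0,-0.003],
    [0,0,-0.004]
  ],
  "fingers": [0,0,0,0,0]
}}

```text
clock: 10.25
position: [496.8, -73.5, 29.7]
ee_rot: [-0.293, 0.956, -0.001, 0.001]
contact_force: [-7.7, 4.6, 32.3]
gripper_width: -0.2
```

The front section stopped at the same height and force, so it's shut. Next is the left section.

Call:
{"name": "servo_tool", "arguments": {
  "turn": [
    [0,0,0],
    [0,0,0],
    [0,0,0],
    [0,0,0],
    [0,0,0]
  ],
  "dp": [
    [0,0,0.025],
    [-0.001,0.037,0.01],
    [-0.001,0.037,0],
    [-0.001,0.036,0],
    [0,0,-0.005]
  ],
  "fingers": [0,0,0,0,0]
}}

```text
clock: 10.88
position: [495.2, 39.8, 60.4]
ee_rot: [-0.293, 0.956, -0.001, 0.003]
contact_force: [-0.1, -0.7, -0.4]
gripper_width: -0.1
```

Call:
{"name": "servo_tool", "arguments": {
  "turn": [
    [0,0,0],
    [0,0,0],
    [0,0,0],
    [0,0,0],
    [0,0,0]
  ],
  "dp": [
    [-0.001,-0.003,-0.008],
    [0,0,-0.006],
    [0,0,-0.004],
    [0,0,-0.002],
    [0,0,0]
  ],
  "fingers": [0,0,0,0,0]
}}

```text
clock: 11.5
position: [493.1, 34.0, 38.2]
ee_rot: [-0.291, 0.957, -0.001, 0.001]
contact_force: [-2.3, 1.9, 4.6]
gripper_width: 0.1
```

Call:
{"name": "servo_tool", "arguments": {
  "turn": [
    [0,0,0],
    [0,0,0],
    [0,0,0],
    [0,0,0],
    [0,0,0]
  ],
  "dp": [
    [0,0,-0.002],
    [0,0,-0.002],
    [0,0,-0.003],
    [0,0,-0.003],
    [0,0,-0.004]
  ],
  "fingers": [0,0,0,0,0]
}}

```text
clock: 12.12
position: [493.7, 33.8, 29.5]
ee_rot: [-0.292, 0.956, -0.001, 0.002]
contact_force: [-17.5, 5.1, 53.1]
gripper_width: 0.0
```

The left section is shut, at a 53 N peak against the 80 N crush limit. Next is the back section at (597,-1).

Call:
{"name": "servo_tool", "arguments": {
  "turn": [
    [0,0,0],
    [0,0,0],
    [0,0,0],
    [0,0,0],
    [0,0,0]
  ],
  "dp": [
    [0,0,0.025],
    [0.035,-0.012,0.01],
    [0.035,-0.012,0],
    [0.034,-0.011,0],
    [0,0,-0.005]
  ],
  "fingers": [0,0,0,0,0]
}}

```text
clock: 12.75
position: [601.8, -2.4, 61.1]
ee_rot: [-0.292, 0.956, -0.002, 0.004]
contact_force: [0.1, -0.6, -0.3]
gripper_width: 0.4
```

Call:
{"name": "servo_tool", "arguments": {
  "turn": [
    [0,0,0],
    [0,0,0],
    [0,0,0],
    [0,0,0],
    [0,0,0]
  ],
  "dp": [
    [-0.004,0.001,-0.008],
    [0,0,-0.006],
    [0,0,-0.004],
    [0,0,-0.002],
    [0,0,0]
  ],
  "fingers": [0,0,0,0,0]
}}

```text
clock: 13.38
position: [594.1, -1.0, 38.3]
ee_rot: [-0.293, 0.956, -0.002, 0.001]
contact_force: [0.2, -0.4, -0.2]
gripper_width: -0.1
```

Call:
{"name": "servo_tool", "arguments": {
  "turn": [
    [0,0,0],
    [0,0,0],
    [0,0,0],
    [0,0,0],
    [0,0,0]
  ],
  "dp": [
    [0,0,-0.002],
    [0,0,-0.002],
    [0,0,-0.003],
    [0,0,-0.003],
    [0,0,-0.003]
  ],
  "fingers": [0,0,0,0,0]
}}

```text
clock: 14.0
position: [594.4, -1.0, 31.6]
ee_rot: [-0.294, 0.956, -0.002, 0.003]
contact_force: [-0.0, -0.4, 0.1]
gripper_width: 0.1
```

Call:
{"name": "servo_tool", "arguments": {
  "turn": [
    [0,0,0],
    [0,0,0],
    [0,0,0],
    [0,0,0],
    [0,0,0]
  ],
  "dp": [
    [0,0,-0.001],
    [0,0,-0.002],
    [0,0,-0.003],
    [0,0,-0.003],
    [0,0,-0.003]
  ],
  "fingers": [0,0,0,0,0]
}}

```text
clock: 14.62
position: [594.5, -1.0, 29.9]
ee_rot: [-0.296, 0.955, -0.004, 0.003]
contact_force: [-7.1, 1.9, 16.7]
gripper_width: -0.2
```

Call:
{"name": "servo_tool", "arguments": {
  "turn": [
    [0,0,0],
    [0,0,0],
    [0,0,0],
    [0,0,0],
    [0,0,0]
  ],
  "dp": [
    [0,0,0.04],
    [0,0,0.05],
    [0,-0.05,0.04],
    [-0.02,-0.06,0],
    [-0.02,-0.06,0]
  ],
  "fingers": [0,0,0,0,0]
}}

```text
clock: 15.25
position: [555.8, -169.9, 162.7]
ee_rot: [-0.3, 0.954, -0.005, 0.004]
contact_force: [1.1, 0.7, -0.6]
gripper_width: 0.3
```

Call:
{"name": "servo_tool", "arguments": {
  "turn": [
    [0,0,0],
    [0,0,0],
    [0,0,0],
    [0,0,0],
    [0,0,0]
  ],
  "dp": [
    [-0.03,-0.055,0],
    [-0.03,-0.055,0],
    [-0.03,-0.055,0],
    [-0.03,-0.055,0],
    [-0.03,-0.055,0]
  ],
  "fingers": [0,0,0,0,0]
}}

```text
clock: 15.88
position: [406.3, -445.2, 162.0]
ee_rot: [-0.301, 0.954, -0.006, 0.005]
contact_force: [0.6, -0.3, -0.4]
gripper_width: -0.1
```

Call:
{"name": "servo_tool", "arguments": {
  "turn": [
    [0,0,0],
    [0,0,0],
    [0,0,0],
    [0,0,0],
    [0,0,0]
  ],
  "dp": [
    [-0.03,-0.04,0.02],
    [-0.03,-0.04,0.02],
    [-0.03,-0.03,0],
    [-0.03,-0.03,0],
    [0,0,0]
  ],
  "fingers": [0,0,0,0,0]
}}

```text
clock: 16.5
position: [278.9, -593.2, 199.8]
ee_rot: [-0.298, 0.955, -0.005, 0.004]
contact_force: [0.2, 0.6, -0.0]
gripper_width: -0.4
```

Run:
```python
from h import *
out=[]
for c in("top","side"):
    d=get_image(c);save(d,c+"5.png")
    u=proj(d,w(0,0,65))[0].astype(int);x0=u[0]-66;y0=u[1]-70
    for n in "05":
        im=cv2.imread(f"pics/{c}{n}.png")
        if c=="side": out.append(cv2.resize(im[y0+10:y0+110,x0:x0+132],None,fx=3,fy=3,interpolation=cv2.INTER_CUBIC))
        elif n=="5": top=cv2.resize(im[y0-15:y0+145,x0-30:x0+162],None,fx=2,fy=2)
    for q in["rim_front","rim_back","rim_left","rim_right","jar","tub","tongs"]:
        r=regions_of(q,c)
        if r:ys,xs=np.nonzero(r[0]["region"]);print(c,q,round(r[0]["score"],2),xs.mean().round(1),ys.mean().round(1),r[0]["box"])
v=np.hstack(out);t=np.zeros((top.shape[0],v.shape[1],3),np.uint8);t[:,:top.shape[1]]=top
cv2.imwrite("pics/c5.png",np.vstack([v,t])[:600])
```

```text
top rim_front 0.76 383.8 295.4 [354.9, 273.6, 62.3, 47.0]
top rim_back 0.72 347.2 243.1 [314.2, 217.1, 62.4, 52.5]
top rim_left 0.83 330.1 295.3 [312.0, 271.1, 38.7, 50.4]
top rim_right 0.68 401.1 243.1 [382.6, 221.4, 42.4, 44.6]
top jar 0.74 271.2 333.1 [256.3, 319.6, 29.8, 29.6]
top tub 0.79 451.4 214.9 [431.6, 193.5, 41.3, 40.9]
top tongs 0.62 324.9 192.4 [285.4, 151.8, 73.8, 82.1]
side rim_front 0.91 375.5 219.7 [356.8, 205.0, 42.4, 28.7]
side rim_back 0.61 329.0 234.4 [305.7, 214.7, 46.0, 34.8]
side rim_left 0.56 374.6 242.8 [352.6, 233.5, 42.0, 18.3]
side rim_right 0.66 331.9 212.3 [310.0, 204.2, 39.6, 17.0]
side jar 0.96 413.6 279.0 [400.3, 255.0, 27.7, 48.3]
side tub 0.78 311.0 201.9 [293.7, 186.5, 30.8, 33.1]
side tongs 0.91 280.9 263.1 [249.6, 243.8, 69.2, 40.7]
```

View pics/c5.png

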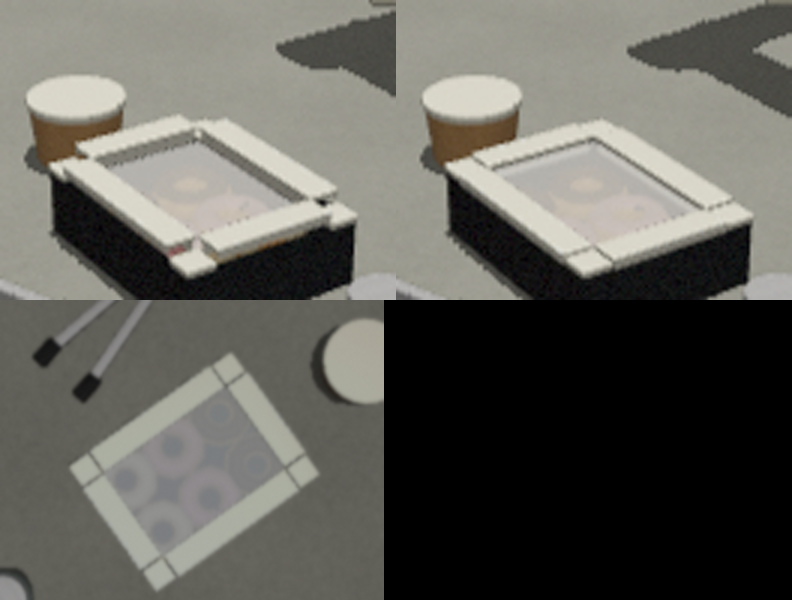

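Before and after pictures show all four sections down, nearly flush with the corner pieces. The box and the bystanders haven't moved, and the hand is clear.

```bash
python3 -c "from bench import *;print(job_done())"
```

```text
the job is handed in; nothing more can be done
None
```

All four rim sections are clipped shut and the job is handed in, at about 17 s on the robot's clock. I pressed them with shut fingers in the order right, front, left, back.

- **Travel and force:** each section ended about 8.5 mm below first contact, at a reported TCP height of about 29.5–29.9 mm, against a hard stop. The highest end-of-call force was about 56 N in total (53 N straight down), on the left section, under the 80 N crush limit.
- **Last pictures:** the side view shows all four sections down, nearly flush with the corner pieces. The box, jar, tub and tongs show no visible movement, and the hand is well clear, reading about zero force.
- **One check disagreed:** the fingertips were about 32 mm higher than the reported TCP position said. I saw this in the side view and confirmed it when the fingers met no rim at the expected height. From there I went by contact force and the pictures.

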